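# Clear the caster off the glue canister and screw its captive cap down

## Robot

A 6-joint arm with a two-finger parallel gripper is mounted at the origin on the work surface. World frame = base frame: x ahead of the robot, y to its left, z up, the work surface at z = 0. Lengths are in mm, angles in rad, forces in N, time in s.
With the tool pointing down it reaches from about 400 to 925 mm from the base axis. Payload 12.5 kg.
Tool frame: the origin (TCP) lies midway between the tips of the shut fingers; the grasp point (between the pads) lies 19 mm behind it (env.tcp_to_grasp is the distance from the TCP to the grasp point, in mm); z points along the fingers, y is the line along which they close (so a half turn about z gives the same grasp; the last joint's range is limited). The gripper opens to 95 mm and grips with 3 to 60 N. Pads are 20 mm wide; open, the fingers measure 119 mm over their backs; the gripper's body (75 mm by 180 mm) begins 59 mm behind the grasp point.
Start: joints at [-1.276, 0.491, 1.559, -0, 1.092, -0.106], TCP at [243.871, -575.477, 214.661] pointing down, gripper open.
Joint ranges: [-3.1, 3.1], [-0.84, 2.19], [0.05, 2.79], [-1.13, 4.28], [0.06, 2.93], [-2.69, 2.69]. Speed limits (rad/s): [2.22, 2.22, 2.79, 3.14, 3.14, 3.14].

## Interface

Orientations are given as [roll, pitch, yaw] about the fixed x, y, z axes, in that order (R = Rz(yaw) Ry(pitch) Rx(roll)).
In Python, from cell import env gives the robot as it stands. The module is installed in compiled form; this text tells all that it offers.
- The arm moves only by the tool step_arm, never from a script. Its argument "plan" is a list that holds one entry, the list of rows, each a list of 5 numbers: the shift along the tool's x, y, z in mm, then the turn about the tool's z in degrees, then the opening, from -1 (shut) to 1 (fully open). A call has 1 to 8 rows; each row is the pose to reach, as a shift and turn from the pose commanded when the call began, along the tool's axes at that moment; what a row does not reach only later rows make up. A row lasts 1/12 s, in which the tool goes at most 41.7 mm and 7.16 degrees, less where a joint would pass 70% of its speed; a pose out of reach is approached as far as the arm can. A call with a gripper value outside its range is refused whole. The fingers move at their own pace and stop on an object; the grip force is fixed at half the most. Time passes only in rows, so rows that repeat a pose let the fingers close. It gives the time, the measured TCP pose, the force, the opening and the grip force at its end, in the units of the state.
- env.state(): the state, without advancing time (a new reading comes with each control period).
- env.read_camera(name): name is "scene" or "side" or "wrist"; returns the picture (384x512x3 uint8, blue, green, red); there is no depth.
- env.get_calibration(name): a dict with "K" (3x3 intrinsics, pixels), "extrinsics" (4x4, takes a point from world to camera coordinates). Camera axes: x right, y up, looking along -z (the intrinsics and any distortion apply to the point x, -y, -z); pixel columns grow to the right and rows downward; lengths in mm; the calibration is good to about 2 mm. A picture is of the moment at which its call begins: read the wrist's pose just before it. get_calibration takes no time and is no camera call; for the wrist camera it gives the pose at the moment of the call.
- env.job_done(): hands the job in; it is judged then, once.
The state is a dict: "t": time; "joints": joint angles; "qvel": joint speeds; "tau": joint torques, N m; "eef_pos": TCP position; "tcp_rot": TCP orientation; "ft_force": force on the tool from outside, world axes, zero at the start; "moment": the same for the moment, N m; "opening": opening from 0.0 (shut) to 1.0 (fully open); "grip_force": force on a finger pad.
Only numpy, scipy, OpenCV 4.12 (cv2) and the standard library are available. Lean on these libraries where they do the work, as an engineer would, in place of code of your own. Each camera call takes 0.05 s, during which the arm holds its last target. There are 200 camera calls.

## Task

Someone has parked a caster on the open mouth of the blue glue canister. Lift it off and set it down gently in the orange tray, flat on its plate with the wheel up; then swing the canister's red cap, which hangs unscrewed on its side arm, squarely over the mouth and only then screw it fully home, clockwise. Do not shift or tip the drill, the white bucket or the timber.

Things in the scene. Friction and masses are not known exactly. Their poses are not given: they have to be found in the camera images.
- mouth (a point): Centre of the canister's open mouth, at the top of its steel neck (68 mm outside diameter), 110 mm above the bench. The blue canister (120 mm diameter, fixed to the bench by a 170 x 250 mm foot plate) stands upright; z is up, and its y axis points from the mouth to the hinge post of the cap's arm, 95 mm away. Canister position and yaw differ each time.
- swing_hinge (a point): Top of the vertical hinge post (black hub, 28 mm diameter, top 128 mm above the bench) on which the cap's arm swings level. The arm's collar (ring of 92 mm outside diameter round the cap, 114 to 126 mm above the bench) is centred 95 mm from this axis. z is up; this frame turns with the arm, and the cap lies on its -y side.
- swing_arm (a joint): Angle of the cap's arm about the post, rad: 0 = cap squarely over the mouth (a stop), growing anticlockwise seen from above as it swings away, up to 2.4. It starts between 1.35 and 2.1, stays where it is left and takes about 0.12 N m to move.
- cap_grip (a point): Centre of the upright grip bar on top of the red screw cap, on the cap's axis. The bar is 66 mm long (x axis of this frame), 16 mm wide (y) and 30 mm tall (15 mm above and below this point); the cap's flat top (76 mm diameter) begins 15 mm below this point. Point's height: 144 mm when screwed home, up to 154 mm when loose.
- screw_cap (a joint): Turn of the cap in its collar, rad: 0 = screwed fully home (a stop), growing anticlockwise from above, up to 2.6; starts 1.9 to 2.5. It sinks 4 mm per rad screwed in, takes 0.08 N m, stays where left. Bar yaw = canister yaw + swing_arm + this angle. If the bar is held while the arm swings, the hand must turn with the arm, or the cap turns in its collar.
- caster_center (a point): Centre of a loose caster, 0.35 kg, standing wheel up (z) on a steel plate 95 (x) x 70 (y) x 4 mm; 99 mm tall, this point 50 mm above the plate's underside. Two flat upright steel cheeks, 40 mm over their outsides (along y), 40 mm wide (x), top 74 mm above the underside, hold a black wheel of 74 mm diameter, 26 mm thick, in the x-z plane. It starts with its plate on the mouth's rim.
- tray: Orange open tray fixed to the bench, outside 150 mm (x) x 140 mm (y) x 30 mm high, walls and floor 5 mm thick; origin at the centre of its underside, z up. Its place is swapped with the timber's from time to time.
- drill: Bystander: yellow and black cordless drill standing on its battery (115 x 75 mm), 197 mm tall, nose to its -x side, which reaches 115 mm from the origin; origin at the centre of its underside.
- bucket: Bystander: white plastic measuring bucket with lid, 92 mm diameter at the top, 140 mm tall; origin at the centre of its underside.
- timber: Bystander: two short lengths of timber joined in a stack, 140 mm (x) x 88 mm (y) x 77 mm high; origin at the centre of its underside.
There are look-alikes about, which are no part of the job. What is shaped like the part that bears caster_center but purple is not meant.

How it is judged (in metres and radians):
On the way, in this order (a step that is already met when the one before it is completed fails the run):
1. the caster stands wheel up on the floor of the orange tray (x of caster_center in the frame of tray between -0.035 and 0.035 m and y of caster_center in the frame of tray between -0.04 and 0.04 m and z of caster_center in the frame of tray below 0.062 m and angle between caster_center's own z axis and vertical below 0.1 rad), for 0.3 s.
2. the cap is swung squarely over the mouth, still unscrewed (at least 0.8 rad from home) (value of joint swing_arm below 0.08 rad and value of joint screw_cap above 0.8 rad), for 0.1 s.
3. the cap is screwed fully home (value of joint swing_arm below 0.08 rad and value of joint screw_cap below 0.12 rad), for 0.2 s.
At the end, for the whole second after the job is handed in: The caster stands flat on the tray's floor, wheel up (within 0.1 rad), its centre within 35 mm (x) and 40 mm (y) of the tray's centre; the arm is within 0.08 rad of squarely over the mouth and the cap within 0.12 rad of fully home; drill, bucket and timber have not been shifted 25 mm or tipped (all of step 1 and all of step 3); the robot touches nothing.
It fails at once if the drill is shifted more than 25 mm or tipped (distance of drill from where it was at the start of the episode above 0.025 m or angle between drill's own z axis and vertical above 0.3 rad).
It fails at once if the bucket is shifted more than 25 mm or tipped (distance of bucket from where it was at the start of the episode above 0.025 m or angle between bucket's own z axis and vertical above 0.3 rad).
It fails at once if the timber is shifted more than 25 mm or tipped (distance of timber from where it was at the start of the episode above 0.025 m or angle between timber's own z axis and vertical above 0.3 rad).
It fails at once if the caster is dropped or flung rather than set down (faster than 0.5 m/s below mouth height) (linear speed of caster above 0.5 m/s and height (world z) of caster_center below 0.13 m).
It also fails if it takes over 72 s, if anything falls off the work surface, if the arm or the gripper's body presses on something with over 40 N, if the wrist force passes 120 N, or if a joint passes its speed limit or range.

## Working session

There is one attempt and no reset: what is moved stays moved. The work goes in short steps, Python scripts to look and compute and a tool call to move; the robot and the scene stay as the last step left them, time stands still between calls to the robot, and variables do not carry over. Pictures are saved under pics/ and viewed, at most 10 in all, crops included, and the job is handed in when it is done.

Besides the shell and the picture viewer there is one more tool, called after ">>>" by a JSON object that holds its "name" and its "arguments". step_arm: Moves the arm, as the interface text tells. Its arguments: {"type":"object","properties":{"plan":{"type":"array"}},"required":["plan"]}

```bash
mkdir -p pics; cat > h.py <<'E'
import numpy as np, cv2
from cell import env
def cal(n):
    c=env.get_calibration(n); return np.array(c["K"]),np.array(c["extrinsics"]),{k:v for k,v in c.items() if k not in("K","extrinsics")}
def ray(K,E,uv):
    d=np.linalg.inv(K)@[uv[0],uv[1],1]; d=np.array([d[0],-d[1],-d[2]])
    R=E[:3,:3]; o=-R.T@E[:3,3]; return o,R.T@d/np.linalg.norm(d)
def plane(K,E,uv,z):
    o,d=ray(K,E,uv); return o+d*(z-o[2])/d[2]
def proj(K,E,P):
    p=E[:3,:3]@np.array(P,float)+E[:3,3]; q=K@[p[0],-p[1],-p[2]]; return q[:2]/q[2]
def tri(r):
    A=np.zeros((3,3));b=np.zeros(3)
    for o,d in r:
        M=np.eye(3)-np.outer(d,d);A+=M;b+=M@o
    return np.linalg.solve(A,b)
E
python3 - <<'E'
from h import *
im=[]
for n in("scene","side","wrist"):
    K,E,x=cal(n); I=env.read_camera(n); cv2.imwrite(f"pics/{n}0.png",I); np.savez(f"{n}0.npz",K=K,E=E); print(n,x,K[0,0],(-E[:3,:3].T@E[:3,3]).round())
E
```

```text
scene {} 363.6475330924695 [1269.  157.  656.]
side {} 398.3571174362591 [ 38. 539. 661.]
wrist {} 298.5601994998381 [ 320. -543.  384.]
```

View pics/scene0.png

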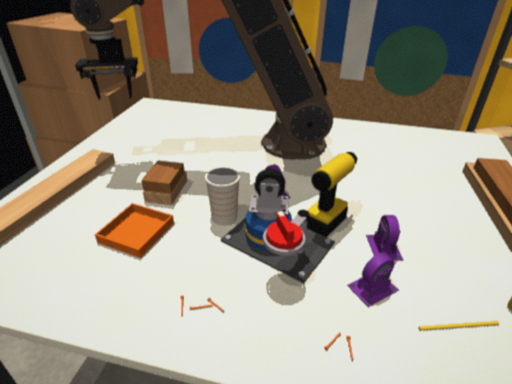

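View pics/side0.png

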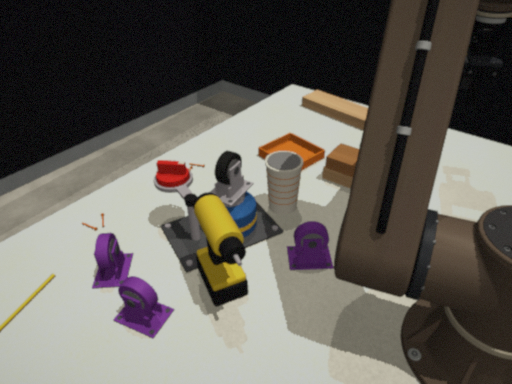

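Scene: grey caster with black wheel on the blue canister at about (268,195), red cap (285,235), tray (135,230), timber (165,182), bucket (223,195), drill (330,200). Side: caster (230,178), cap (172,175), tray (291,152).

Caster candidates: the grey one (scene 268,195 / side 230,178) and purple ones (side (110,258), (143,305), (311,245)). The grey one on the mouth fits. I'll confirm it in an enlarged crop.

```bash
python3 - <<'E'
from h import *
a=cv2.imread("pics/scene0.png");b=cv2.imread("pics/side0.png")
A=cv2.resize(a[155:285,210:345],None,fx=3.0,fy=3.0,interpolation=2);B=cv2.resize(b[140:270,150:285],None,fx=3,fy=3,interpolation=2)
cv2.imwrite("pics/crop0.png",np.hstack([A[:,:400],B[:,:400]]))
C={}
for n,I in(("scene",a),("side",b)):
    d=np.load(n+"0.npz");K,E=d["K"],d["E"];C[n]=(K,E);h=cv2.cvtColor(I,cv2.COLOR_BGR2HSV)
    for nm,lo,hi,z in(("orange",(7,180,120),(13,255,255),30),("red",(0,180,100),(5,255,255),129),("blue",(98,120,40),(115,255,255),80)):
        m=cv2.inRange(h,lo,hi);
        if nm=="blue": m[:, :150]=0; m[:140]=0; m[:,350:]=0
        k,l,s,c=cv2.connectedComponentsWithStats(m)
        for i in 1+np.argsort(-s[1:,4])[:2]:
            if s[i,4]>60:
                mm=(l==i).astype(np.uint8);cn=max(cv2.findContours(mm,0,1)[0],key=cv2.contourArea)
                print(n,nm,s[i],c[i].round(1),plane(K,E,c[i],z).round())
                if nm=="orange":
                    q=cv2.approxPolyDP(cv2.convexHull(cn),5,True)[:,0]
                    for p in q: print("   ",p,plane(K,E,p,30).round(),plane(K,E,p,0).round())
E
```

```text
scene orange [  96  204   76   53 1860] [134.4 230. ] [ 648. -315.   30.]
    [171 216] [ 570. -248.   30.] [ 537. -267.    0.]
    [139 256] [ 730. -257.   30.] [ 704. -277.    0.]
    [ 96 236] [ 693. -397.   30.] [ 666. -424.    0.]
    [132 204] [ 548. -378.   30.] [ 513. -404.    0.]
scene red [267 215  35  34 762] [284.1 234. ] [676.  80. 129.]
scene blue [245 212  30  27 392] [255.9 224.4] [604.  -1.  80.]
scene blue [247 238  20  13  72] [256.7 245.2] [675.  19.  80.]
side orange [260 134  54  20 229] [280.  143.6] [ 665. -325.   30.]
    [313 152] [ 559. -346.   30.] [ 583. -388.    0.]
    [260 148] [ 698. -267.   30.] [ 729. -305.    0.]
    [291 134] [ 673. -395.   30.] [ 704. -439.    0.]
side orange [303 148  21  20 139] [313.6 158.2] [ 538. -318.   30.]
    [323 151] [ 538. -369.   30.] [ 562. -412.    0.]
    [303 167] [ 537. -261.   30.] [ 561. -299.    0.]
side red [157 161  32  26 648] [171.4 173.5] [687.  77. 129.]
side blue [228 193  28  34 533] [243.9 210.8] [503.  31.  80.]
```

View pics/crop0.png

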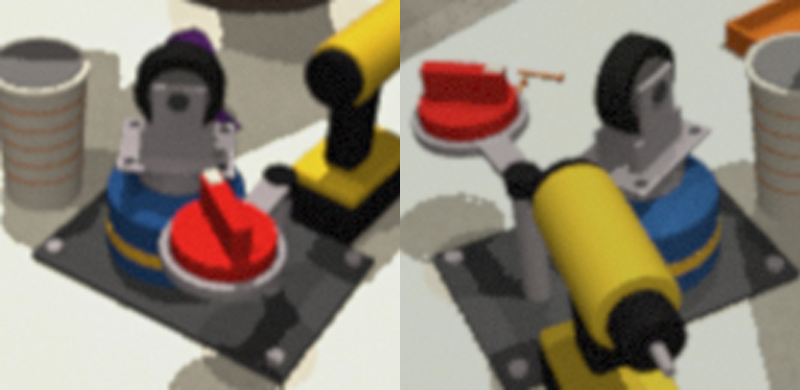

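The crop confirms it: the grey steel caster with the black wheel stands on the blue canister. The purple ones are decoys. Next I'll move the wrist camera over the scene.

```bash
cat >> h.py <<'E'
from scipy.spatial.transform import Rotation as Ro
def st():
    s=env.state(); return s,np.array(s["eef_pos"]),Ro.from_euler("xyz",s["tcp_rot"]).as_matrix()
def go(P,yaxis_ang=None):
    s,p,R=st(); d=R.T@(np.array(P,float)-p); t=0
    if yaxis_ang is not None:
        y=R.T@[np.cos(yaxis_ang),np.sin(yaxis_ang),0]; t=np.degrees(np.arctan2(-y[0],y[1])); t=(t+90)%180-90
    print("t",round(s["t"],2),"tcp",p.round(1),"yaw_y",np.degrees(np.arctan2(R[1,1],R[0,1])).round(1),"j",np.round(s["joints"],2),"delta tool",d.round(1),"turn",np.round(t,1))
E
python3 - <<'E'
from h import *
go([520,-150,420]); s,p,R=st();print(R.round(3),s["tcp_rot"])
K,E,_=cal("wrist");print("cam in tool",(R.T@(-E[:3,:3].T@E[:3,3]-p)).round(),(R.T@E[:3,:3].T).round(2))
d=np.load("side0.npz");f=np.load("scene0.npz")
r=lambda a,b:print(tri([ray(f["K"],f["E"],a),ray(d["K"],d["E"],b)]).round())
r((284.1,234),(171.4,173.5)) # cap
r((303,213),(190,200)) # hub
E
```

```text
t 0.15 tcp [ 243.8 -575.3  214.2] yaw_y -67.0 j [-1.28  0.49  1.56  0.    1.09 -0.11] delta tool [ 420.2 -284.  -205.5] turn 0
[[ 0.921  0.39  -0.   ]
 [ 0.39  -0.921  0.001]
 [ 0.    -0.001 -1.   ]] [-3.14080940e+00 -9.93885435e-05  4.00791468e-01]
cam in tool [  83.    0. -170.] [[ 0.    0.96  0.29]
 [ 1.   -0.    0.  ]
 [ 0.    0.29 -0.96]]
[681.  81. 133.]
[585. 111. 122.]
```

>>> {"name": "step_arm", "arguments": {"plan": [[[0,0,-80,0,1],[0,0,-80,0,1],[420,-284,-205,0,1],[420,-284,-205,0,1],[420,-284,-205,0,1],[420,-284,-205,0,1],[420,-284,-205,0,1],[420,-284,-205,0,1]]]}}

```text
t: 0.82
eef_pos: [376.5, -370.0, 354.9]
tcp_rot: [-3.142, 0.0, 0.4]
ft_force: [0.1, -0.0, -0.1]
opening: 1.002
grip_force: 0.0
```

```bash
python3 - <<'E'
from h import *
go([540,-130,420])
E
```

```text
t 0.82 tcp [ 376.5 -370.   354.9] yaw_y -67.1 j [-0.9   0.23  1.58 -0.    1.33  0.27] delta tool [ 244.1 -157.2  -65.1] turn 0
```

>>> {"name": "step_arm", "arguments": {"plan": [[[230,-150,-60,0,1],[230,-150,-60,0,1],[230,-150,-60,0,1],[230,-150,-60,0,1],[230,-150,-60,0,1],[230,-150,-60,0,1],[230,-150,-60,0,1],[230,-150,-60,0,1]]]}}

```text
t: 1.48
eef_pos: [531.5, -140.0, 415.4]
tcp_rot: [3.141, -0.002, 0.405]
ft_force: [-0.0, -0.3, -0.0]
opening: 0.996
grip_force: 0.0
```

```bash
cat > snap.py <<'E'
import sys
from h import *
n=sys.argv[1]
K,E,_=cal("wrist"); I=env.read_camera("wrist"); cv2.imwrite(f"pics/{n}.png",I); np.savez(n+".npz",K=K,E=E); go([600,20,400])
E
python3 snap.py w1
```

```text
t 1.53 tcp [ 530.3 -141.8  414.6] yaw_y -66.8 j [-0.38  0.24  1.42  0.    1.48  0.78] delta tool [ 127.8 -121.3   14.6] turn 0
```

View pics/w1.png

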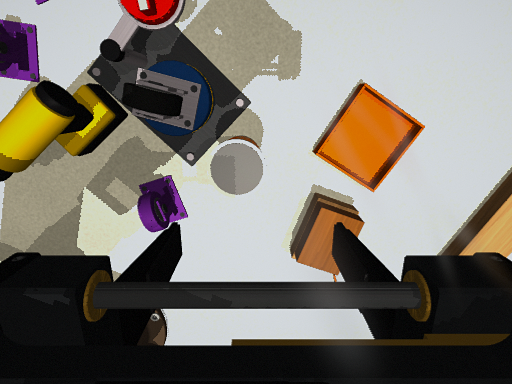

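Wrist view: caster on mouth (155,98), hub (112,47), red cap (150,5), tray (370,135), bucket (237,167), timber (325,235), drill (60,125), and a purple decoy near (160,200). I'll take a second view further along.

>>> {"name": "step_arm", "arguments": {"plan": [[[40,-30,0,0,1],[80,-60,0,0,1],[110,-90,0,0,1],[110,-90,0,0,1],[110,-90,0,0,1],[110,-90,0,0,1]]]}}

```text
t: 2.03
eef_pos: [595.2, -18.5, 413.8]
tcp_rot: [-3.141, 0.001, 0.402]
ft_force: [-0.1, 0.6, -0.6]
opening: 1.0
grip_force: 0.0
```

```bash
python3 snap.py w2
```

```text
t 2.08 tcp [595.  -19.3 414.1] yaw_y -67.1 j [-0.14  0.32  1.31 -0.    1.51  1.03] delta tool [ 19.9 -34.2  14.1] turn 0
```

View pics/w2.png

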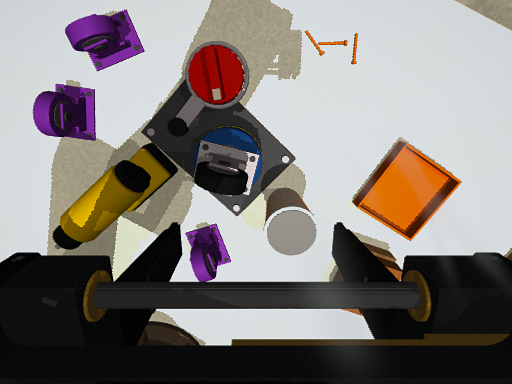

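Second view: cap (217,73) with the bar running nearly vertically, hub (178,126), caster plate (228,165), wheel (222,178), tray (405,190), bucket (291,228), drill (115,195). I'll pick the caster corners in an enlarged crop and measure tray and cap by mask.

```bash
python3 - <<'E'
from h import *
a=cv2.imread("pics/w1.png");b=cv2.imread("pics/w2.png")
cv2.imwrite("pics/crop1.png",np.hstack([cv2.resize(a[30:170,85:185],None,fx=4,fy=4,interpolation=2),cv2.resize(b[90:230,160:260],None,fx=4,fy=4,interpolation=2)]))
R={}
for n,I in(("w1",a),("w2",b)):
    d=np.load(n+".npz");K,E=d["K"],d["E"];h=cv2.cvtColor(I,cv2.COLOR_BGR2HSV)
    for nm,lo,hi,z in(("orange",(6,170,60),(14,255,255),30),("red",(0,150,60),(5,255,255),139)):
        m=cv2.inRange(h,lo,hi);m[240:]=0
        k,l,s,c=cv2.connectedComponentsWithStats(cv2.morphologyEx(m,cv2.MORPH_CLOSE,np.ones((3,3))))
        i=1+np.argmax(s[1:,4]); cn=max(cv2.findContours((l==i).astype(np.uint8),0,1)[0],key=cv2.contourArea)
        if nm=="orange":
            q=cv2.approxPolyDP(cv2.convexHull(cn),6,True)[:,0];print(n,q.tolist())
            for p in q: print("  ",plane(K,E,p,30).round(),plane(K,E,p,0).round())
        else:
            print(n,"red",s[i],cv2.fitEllipse(cv2.convexHull(cn)),plane(K,E,cv2.fitEllipse(cv2.convexHull(cn))[0],135).round(1))
f=[np.load("w1.npz"),np.load("w2.npz")]
T=lambda p,q:tri([ray(f[0]["K"],f[0]["E"],p),ray(f[1]["K"],f[1]["E"],q)]).round(1)
print("hub",T((112,48),(178,126)),"bolt",T((240,103),(286,159)),T((190,157),(236,209)),T((95,72),(150,131)),"bucket",T((237,167),(291,229)))
E
```

```text
w1 [[365, 83], [424, 126], [373, 191], [313, 151]]
   [ 709. -270.   30.] [ 714. -279.    0.]
   [ 687. -405.   30.] [ 691. -421.    0.]
   [ 542. -382.   30.] [ 538. -397.    0.]
   [ 566. -240.   30.] [ 563. -247.    0.]
w1 red [121   0  58  25 947] ((148.02940368652344, -6.127891540527344), (54.1628303527832, 64.3478012084961), 136.7106475830078) [673.7  76.2 135. ]
w2 [[406, 144], [460, 181], [410, 239], [353, 202]]
   [ 707. -271.   30.] [ 709. -286.    0.]
   [ 687. -403.   30.] [ 687. -426.    0.]
   [ 544. -380.   30.] [ 537. -402.    0.]
   [ 569. -235.   30.] [ 563. -249.    0.]
w2 red [ 188   44   56   61 2477] ((215.70541381835938, 74.16654968261719), (55.134403228759766, 60.385215759277344), 159.96946716308594) [680.1  80.1 135. ]
hub [590.9 107.4 125.6] bolt [591.4 -81.4  10.7] [460.5 -30.7  16.9] [538.2 178.5   8.2] bucket [ 504.1 -118.8  128. ]
```

View pics/crop1.png

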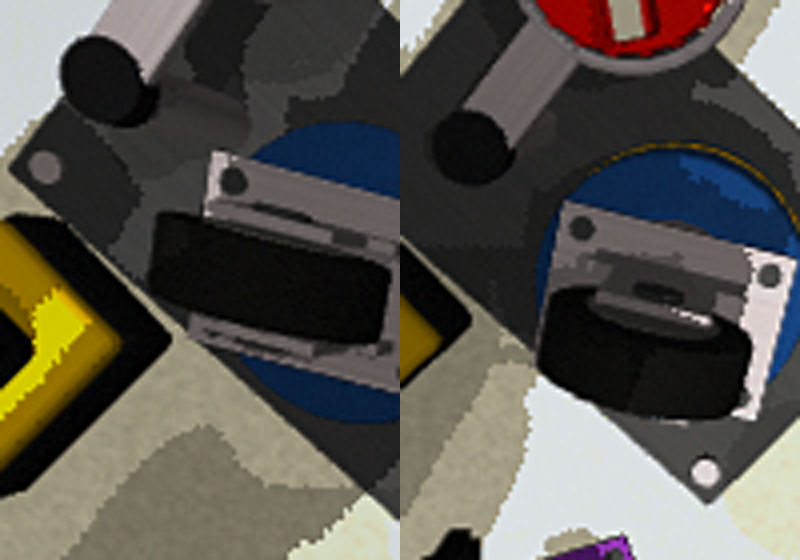

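```bash
python3 - <<'E'
from h import *
f=[np.load("w1.npz"),np.load("w2.npz")]
P=lambda i,p,z:plane(f[i]["K"],f[i]["E"],p,z)
TL,TR,BR=[P(1,p,114) for p in((200.5,140),(259,154.5),(248.8,195))]
print(TL.round(),TR.round(),BR.round(),"len",np.linalg.norm(TR-TL),np.linalg.norm(BR-TR),"ctr",(TL+BR)/2,"xang",np.degrees(np.arctan2(*(TR-TL)[1::-1])))
a,b=P(0,(138,67.5),114),P(0,(132.5,115),114);print("w1",a.round(),b.round(),np.linalg.norm(a-b))
print("TLtri",tri([ray(f[0]["K"],f[0]["E"],(138,67.5)),ray(f[1]["K"],f[1]["E"],(200.5,140))]).round(1))
# wheel blob: black mask around; in w1 nearly from above
for i,(n,roi) in enumerate((("w1",(115,75,190,125)),("w2",(190,155,252,198)))):
    I=cv2.imread(f"pics/{n}.png");x0,y0,x1,y1=roi;m=np.zeros(I.shape[:2],np.uint8);m[y0:y1,x0:x1]=(I[y0:y1,x0:x1].max(2)<40)*255
    k,l,s,c=cv2.connectedComponentsWithStats(m);j=1+np.argmax(s[1:,4]);q=np.argwhere(l==j)[:,::-1].astype(np.float32);r=cv2.minAreaRect(q)
    bp=cv2.boxPoints(r);e=max(((bp[k],bp[(k+1)%4]) for k in range(2)),key=lambda e:np.linalg.norm(e[0]-e[1]))
    u,v=P(i,e[0],190),P(i,e[1],190);print(n,s[j],r,P(i,r[0],190).round(1),np.degrees(np.arctan2(*(v-u)[1::-1]))%180)
# cap bar in w2: white end + hue shading
b=cv2.imread("pics/w2.png");cv2.imwrite("pics/cap.png",cv2.resize(b[35:110,180:255],None,fx=6,fy=6,interpolation=2))
E
```

```text
[581.  71. 114.] [596. -22. 114.] [528. -33. 114.] len 94.27003272960889 69.4715087285664 ctr [554.44727862  18.96021327 114.        ] xang -80.94244172755891
w1 [581.  70. 114.] [513.  59. 114.] 69.39282651492674
TLtri [580.8  71.4 111.3]
w1 [ 119   81   64   36 1405] ((150.63897705078125, 101.70674133300781), (62.207679748535156, 29.774616241455078), 17.927919387817383) [552.7  15.4 190. ] 95.75835826630706
w2 [ 194  162   54   33 1239] ((220.40383911132812, 178.98077392578125), (52.16688537597656, 28.43683433532715), 11.309932708740234) [556.9  18.9 190. ] 101.48805356663219
```

View pics/cap.png

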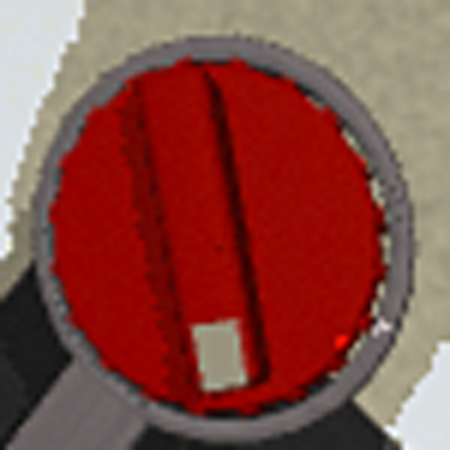

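```bash
python3 - <<'E'
from h import *
go([555,18.5,260],np.radians(9))
f=np.load("w2.npz");u,v=[plane(f["K"],f["E"],p,167) for p in((208.7,48.3),(216.7,99.7))]
print("bar",u.round(),v.round(),np.linalg.norm(u-v),np.degrees(np.arctan2(*(u-v)[1::-1])))
print("drill",[plane(f["K"],f["E"],p,170).round() for p in((65,237),(150,165))])
E
```

```text
t 2.08 tcp [595.  -19.3 414.1] yaw_y -67.1 j [-0.14  0.32  1.31 -0.    1.51  1.03] delta tool [-21.9 -50.4 154.1] turn -76.1
bar [705.  94. 167.] [650.  63. 167.] 62.93487166514836 30.102621767384736
drill [array([373., 204., 170.]), array([531., 118., 170.])]
```

>>> {"name": "step_arm", "arguments": {"plan": [[[-22,-50,30,-14,1],[-22,-50,60,-28,1],[-22,-50,90,-42,1],[-22,-50,120,-56,1],[-22,-50,150,-70,1],[-22,-50,154,-76,1],[-22,-50,154,-76,1],[-22,-50,154,-76,1]]]}}

```text
t: 2.75
eef_pos: [555.0, 17.3, 259.9]
tcp_rot: [-3.14, 0.001, 1.405]
ft_force: [0.5, 0.4, -0.4]
opening: 1.001
grip_force: 0.0
```

>>> {"name": "step_arm", "arguments": {"plan": [[[0,0,0,-20,1],[0,0,0,-20,1],[0,0,0,-20,1],[0,0,0,-20,1],[0,0,0,-20,1]]]}}

```text
t: 3.17
eef_pos: [555.3, 17.8, 260.6]
tcp_rot: [3.141, 0.0, 1.745]
ft_force: [-0.0, -0.4, 0.7]
opening: 0.997
grip_force: 0.0
```

```bash
python3 - <<'E'
from h import *
go([555,18.5,148],np.radians(9))
E
```

```text
t 3.17 tcp [555.3  17.8 260.6] yaw_y 10.0 j [-0.09  0.35  1.67 -0.    1.12 -0.26] delta tool [  0.8  -0.2 112.6] turn 1.0
```

>>> {"name": "step_arm", "arguments": {"plan": [[[0,0,30,1,1],[0,0,60,1,1],[0,0,90,1,1],[0,0,105,1,1],[0,0,112,1,1],[0,0,112,1,1],[0,0,112,1,0.3],[0,0,112,1,0]]]}}

```text
t: 3.83
eef_pos: [556.2, 19.0, 149.7]
tcp_rot: [3.14, 0.001, 1.731]
ft_force: [0.3, -0.2, 0.9]
opening: 0.912
grip_force: 0.0
```

>>> {"name": "step_arm", "arguments": {"plan": [[[0,0,0,0,-0.2],[0,0,0,0,-0.4],[0,0,0,0,-0.6],[0,0,0,0,-1],[0,0,0,0,-1],[0,0,0,0,-1],[0,0,0,0,-1]]]}}

```text
t: 4.42
eef_pos: [555.5, 19.3, 148.5]
tcp_rot: [-3.141, 0.0, 1.732]
ft_force: [-7.5, -3.5, 4.9]
opening: 0.43
grip_force: 3.7
```

>>> {"name": "step_arm", "arguments": {"plan": [[[0,0,0,0,-1],[0,0,0,0,-1],[0,0,0,0,-1],[0,0,-5,0,-1],[0,0,-15,0,-1],[0,0,-25,0,-1]]]}}

```text
t: 4.92
eef_pos: [555.5, 19.3, 173.9]
tcp_rot: [-3.141, -0.0, 1.732]
ft_force: [0.9, 0.4, -4.9]
opening: 0.422
grip_force: 30.0
```

```bash
python3 - <<'E'
from h import *
go([555,19,260],np.radians(-9))
E
```

```text
t 4.92 tcp [555.5  19.3 173.9] yaw_y 9.3 j [-0.08  0.44  1.78 -0.    0.93 -0.25] delta tool [ -0.2  -0.6 -86.1] turn 18.3
```

>>> {"name": "step_arm", "arguments": {"plan": [[[0,0,-25,0,-1],[0,0,-50,0,-1],[0,0,-75,0,-1],[0,0,-86,6,-1],[0,0,-86,12,-1],[0,0,-86,18,-1],[0,0,-86,18,-1]]]}}

```text
t: 5.5
eef_pos: [555.6, 19.3, 260.6]
tcp_rot: [3.14, -0.0, 1.414]
ft_force: [0.1, -0.5, -5.1]
opening: 0.42
grip_force: 30.0
```

```bash
python3 - <<'E'
from h import *
go([626.5,-323,260],np.radians(-9))
E
```

```text
t 5.5 tcp [555.6  19.3 260.6] yaw_y -9.0 j [-0.08  0.35  1.67 -0.    1.12  0.07] delta tool [-327.   123.6    0.7] turn -0.0
```

>>> {"name": "step_arm", "arguments": {"plan": [[[-30,11,0,0,-1],[-65,24,0,0,-1],[-100,38,0,0,-1],[-135,51,0,0,-1],[-170,64,0,0,-1],[-205,77,0,0,-1],[-240,91,0,0,-1],[-275,104,0,0,-1]]]}}

```text
t: 6.17
eef_pos: [616.7, -270.2, 259.9]
tcp_rot: [3.142, 0.0, 1.422]
ft_force: [0.9, 0.4, -5.4]
opening: 0.421
grip_force: 30.0
```

>>> {"name": "step_arm", "arguments": {"plan": [[[-25,10,0,0,-1],[-45,17,0,0,-1],[-52,20,0,0,-1],[-52,20,0,0,-1],[-52,20,0,0,-1],[-52,20,0,0,-1]]]}}

```text
t: 6.67
eef_pos: [628.4, -321.5, 259.7]
tcp_rot: [-3.141, -0.0, 1.42]
ft_force: [-0.5, 0.0, -4.9]
opening: 0.421
grip_force: 30.0
```

```bash
python3 - <<'E'
from h import *
go([626.5,-323,48],np.radians(-9))
cv2.imwrite("pics/w3.png",env.read_camera("wrist"))
E
```

```text
t 6.67 tcp [ 628.4 -321.5  259.7] yaw_y -8.6 j [-0.57  0.58  1.28  0.    1.29 -0.42] delta tool [ -1.9  -1.6 211.7] turn 0.4
```

View pics/w3.png

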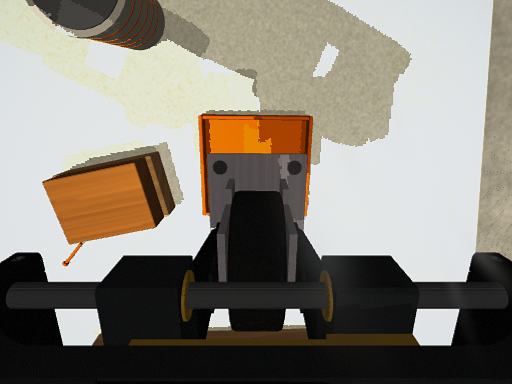

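The caster is held upright and square above the tray at (257,190), with the timber clear at left. Next I'll lower it.

>>> {"name": "step_arm", "arguments": {"plan": [[[-2,-2,25,0,-1],[-2,-2,50,0,-1],[-2,-2,75,0,-1],[-2,-2,100,0,-1],[-2,-2,125,0,-1],[-2,-2,150,0,-1],[-2,-2,170,0,-1],[-2,-2,185,0,-1]]]}}

```text
t: 7.38
eef_pos: [625.9, -322.9, 72.9]
tcp_rot: [-3.14, -0.001, 1.42]
ft_force: [-0.2, 0.2, -5.3]
opening: 0.421
grip_force: 30.0
```

>>> {"name": "step_arm", "arguments": {"plan": [[[0,0,10,0,-1],[0,0,20,0,-1],[0,0,25,0,-1],[0,0,28,0,-1],[0,0,30,0,-1],[0,0,30,0,-1]]]}}

```text
t: 7.88
eef_pos: [626.4, -324.5, 44.8]
tcp_rot: [3.141, 0.0, 1.418]
ft_force: [0.3, 0.2, -4.3]
opening: 0.418
grip_force: 30.0
```

>>> {"name": "step_arm", "arguments": {"plan": [[[0,0,1,0,-1],[0,0,2,0,-1],[0,0,2,0,-1],[0,0,2,0,-1]]]}}

```text
t: 8.22
eef_pos: [626.6, -324.7, 43.5]
tcp_rot: [3.14, 0.001, 1.418]
ft_force: [-0.4, 0.6, 4.0]
opening: 0.421
grip_force: 30.0
```

Contact: the vertical force rose from -5 to +4 N. Releasing.

>>> {"name": "step_arm", "arguments": {"plan": [[[0,0,0,0,0],[0,0,0,0,0.5],[0,0,0,0,1],[0,0,0,0,1],[0,0,0,0,1],[0,0,0,0,1],[0,0,-10,0,1],[0,0,-30,0,1]]]}}

```text
t: 8.88
eef_pos: [625.2, -323.9, 71.0]
tcp_rot: [-3.138, -0.002, 1.418]
ft_force: [-0.4, 0.1, 0.2]
opening: 0.925
grip_force: 0.0
```

>>> {"name": "step_arm", "arguments": {"plan": [[[0,0,-40,0,1],[0,0,-80,0,1],[0,0,-120,0,1],[0,0,-160,0,1],[0,0,-200,0,1],[0,0,-220,0,1],[0,0,-220,0,1]]]}}

```text
t: 9.47
eef_pos: [627.1, -325.0, 299.5]
tcp_rot: [3.133, 0.004, 1.418]
ft_force: [1.0, 0.2, 0.6]
opening: 1.004
grip_force: 0.0
```

```bash
python3 - <<'E'
from h import *
# cap view pose: bar at 30deg -> grip axis 120 (=-60)
go([640,-20,380],np.radians(-60)); s=env.state(); print(s["opening"])
K,E,_=cal("wrist");I=env.read_camera("wrist");cv2.imwrite("pics/w4.png",I);np.savez("w4.npz",K=K,E=E)
h=cv2.cvtColor(I,cv2.COLOR_BGR2HSV)
print([proj(K,E,p).round() for p in ([626,-323,5],[626,-323,104])])
E
```

```text
t 9.47 tcp [ 627.1 -325.   299.5] yaw_y -8.7 j [-0.57  0.55  1.22 -0.    1.36 -0.42] delta tool [303.1 -32.9 -82. ] turn 51.3
1.00443144745989
[array([254., 153.]), array([254., 167.])]
```

View pics/w4.png

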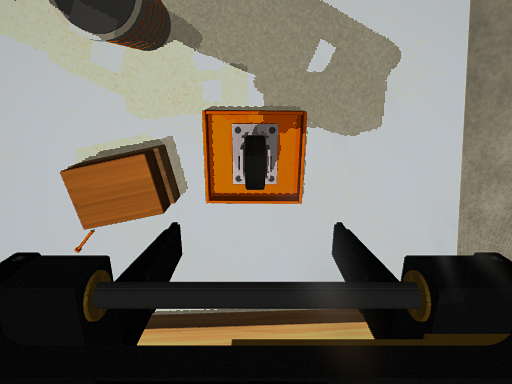

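The caster stands flat and central in the tray at (255,153) and nothing else has moved. Next I'll go to hover over the cap, turning the hand to 120° so the last joint has range for the swing and the screwing.

>>> {"name": "step_arm", "arguments": {"plan": [[[40,-1,-20,-7,1],[80,-2,-20,-14,1],[120,-3,-20,-21,1],[160,-4,-20,-28,1],[200,-5,-20,-35,1],[240,-6,-20,-42,1],[280,-7,-20,-49,1],[320,-8,-20,-56,1]]]}}

```text
t: 10.18
eef_pos: [666.4, -5.0, 311.2]
tcp_rot: [-3.14, -0.002, 2.402]
ft_force: [1.1, -0.8, -0.5]
opening: 1.002
grip_force: 0.0
```

>>> {"name": "step_arm", "arguments": {"plan": [[[0,0,0,-7,1],[0,0,0,-14,1],[0,0,0,-21,1],[0,0,0,-28,1],[0,0,0,-35,1],[0,0,0,-42,1],[0,0,0,-49,1],[0,0,0,-56,1]]]}}

```text
t: 10.85
eef_pos: [666.4, -6.9, 311.0]
tcp_rot: [3.141, -0.002, -2.904]
ft_force: [0.1, 0.7, 0.6]
opening: 0.993
grip_force: 0.0
```

```bash
python3 - <<'E'
from h import *
go([679,80,320],np.radians(120))
E
```

```text
t 10.85 tcp [666.4  -6.9 311. ] yaw_y 103.6 j [-0.11  0.48  1.31 -0.    1.35 -1.92] delta tool [-32.6  81.5  -9. ] turn -16.4
```

>>> {"name": "step_arm", "arguments": {"plan": [[[-15,40,0,-7,1],[-32,75,0,-14,1],[-32,82,0,-16,1],[-32,82,0,-16,1],[-32,82,0,-16,1],[-32,82,0,-16,1]]]}}

```text
t: 11.35
eef_pos: [679.1, 79.2, 311.9]
tcp_rot: [3.141, -0.001, -2.633]
ft_force: [0.2, 0.1, 0.6]
opening: 1.0
grip_force: 0.0
```

```bash
python3 snap.py w5; python3 - <<'E'
from h import *
I=cv2.imread("pics/w5.png");d=np.load("w5.npz");K,E=d["K"],d["E"]
h=cv2.cvtColor(I,cv2.COLOR_BGR2HSV);m=cv2.inRange(h,(0,150,40),(5,255,255));k,l,s,c=cv2.connectedComponentsWithStats(m);j=1+np.argmax(s[1:,4]);print(s[j],c[j])
x,y,w,hh=s[j,:4];y0,x0=max(0,y-25),max(0,x-60);C=I[y0:y+hh+25,x0:x+w+60];print(x0,y0,C.shape);f=min(800/C.shape[1],600/C.shape[0]);print(f)
cv2.imwrite("pics/w5c.png",cv2.resize(C,(int(C.shape[1]*f),int(C.shape[0]*f)),interpolation=2))
print([proj(K,E,p).round(1) for p in([679,80,139],[679,80,169],[591,107.4,128])])
E
```

```text
t 11.4 tcp [679.1  78.9 312.1] yaw_y 119.1 j [ 0.02  0.51  1.26 -0.    1.37 -2.06] delta tool [ 97.9 -13.  -87.8] turn 0
[ 224  140   66   69 3216] [256.90516169 173.53731343]
164 115 (119, 186, 3)
4.301075268817204
[array([257. , 174.6]), array([257.1, 181.2]), array([315. , 118.8])]
```

View pics/w5c.png

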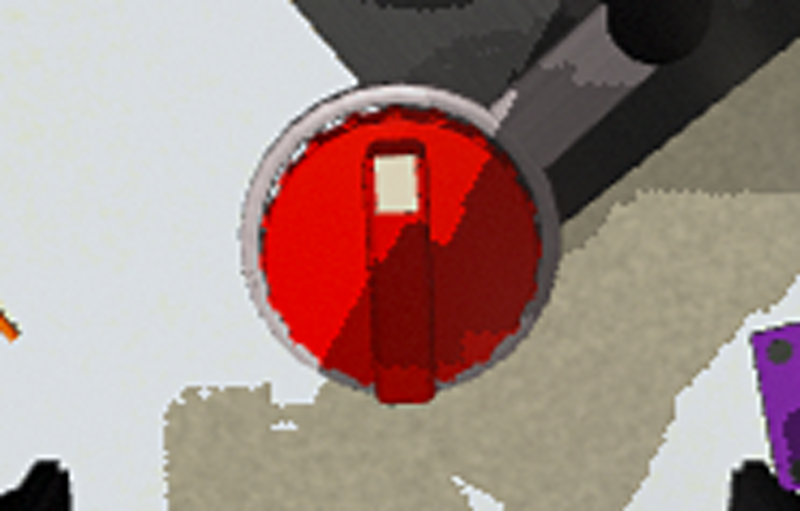

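The cap bar is at crop x≈400, y 148–395, centred under the hand and about 2° off. No picture views remain, so from here I go by force and pose.

>>> {"name": "step_arm", "arguments": {"plan": [[[0,1,35,-2,1],[0,1,70,-2,1],[0,1,105,-2,1],[0,1,130,-2,1],[0,1,150,-2,1],[0,1,162,-2,1],[0,1,168,-2,1],[0,1,168,-2,1]]]}}

```text
t: 12.07
eef_pos: [678.6, 80.3, 143.7]
tcp_rot: [3.141, -0.001, -2.597]
ft_force: [0.5, 0.9, 0.3]
opening: 1.003
grip_force: 0.0
```

>>> {"name": "step_arm", "arguments": {"plan": [[[0,0,0,0,0.4],[0,0,0,0,0],[0,0,0,0,-0.3],[0,0,0,0,-0.5],[0,0,0,0,-0.7],[0,0,0,0,-1],[0,0,0,0,-1],[0,0,0,0,-1]]]}}

```text
t: 12.73
eef_pos: [678.8, 81.1, 144.5]
tcp_rot: [-3.141, 0.0, -2.596]
ft_force: [0.6, -0.1, -0.6]
opening: 0.495
grip_force: 0.0
```

>>> {"name": "step_arm", "arguments": {"plan": [[[0,0,0,0,-1],[0,0,0,0,-1],[0,0,0,0,-1],[0,0,0,0,-1]]]}}

```text
t: 13.07
eef_pos: [678.8, 81.1, 144.4]
tcp_rot: [-3.142, -0.0, -2.596]
ft_force: [0.3, -0.7, 0.2]
opening: 0.217
grip_force: 0.0
```

```bash
cat > arc.py <<'E'
# waypoints of the swing in tool axes from the present pose: cap and hand turn together about the hub
import sys
from h import *
H=np.array([590.5,108.]); s,p,R=st(); n=int(sys.argv[2]); a=float(sys.argv[1])
go(p); print("f",np.round(s["ft_force"],1),"m",np.round(s["moment"],2),"hub-tcp",np.linalg.norm(p[:2]-H).round(1),"ang",np.degrees(np.arctan2(*(p[:2]-H)[::-1])).round(1))
r=p[:2]-H
for i in range(1,n+1):
    t=-np.radians(a*i/n); q=H+[r[0]*np.cos(t)-r[1]*np.sin(t),r[0]*np.sin(t)+r[1]*np.cos(t)]
    print((R.T@np.r_[q-p[:2],0])[:2].round(1),round(a*i/n,1))
E
python3 arc.py 40 8
```

```text
t 13.07 tcp [678.8  81.1 144.4] yaw_y 121.3 j [ 0.02  0.64  1.47 -0.    1.02 -2.09] delta tool [0. 0. 0.] turn 0
f [ 0.3 -0.7  0.2] m [ 0.08 -0.09  0.06] hub-tcp 92.3 ang -17.0
[ 6.2 -5.1] 5.0
[12.9 -9.6] 10.0
[ 19.9 -13.6] 15.0
[ 27.2 -16.9] 20.0
[ 34.8 -19.5] 25.0
[ 42.7 -21.5] 30.0
[ 50.6 -22.8] 35.0
[ 58.6 -23.4] 40.0
```

>>> {"name": "step_arm", "arguments": {"plan": [[[0,0,0,0,-1],[0,0,0,0,-1],[0,0,0,0,-1],[0,0,0,0,-1],[0,0,0,0,-1]]]}}

```text
t: 13.48
eef_pos: [679.7, 80.6, 144.5]
tcp_rot: [-3.14, 0.001, -2.596]
ft_force: [5.2, -2.4, -2.9]
opening: 0.167
grip_force: 30.0
```

```bash
sed -i 's/H=np.array(\[590.5,108.\])/H=np.array([589.5,108.5])/' arc.py; python3 arc.py 30 8
```

```text
t 13.48 tcp [679.7  80.6 144.5] yaw_y 121.3 j [ 0.02  0.64  1.47 -0.    1.02 -2.09] delta tool [0. 0. 0.] turn 0
f [ 5.2 -2.4 -2.9] m [-0.18 -0.97  0.09] hub-tcp 94.4 ang -17.2
[ 4.8 -3.9] 3.8
[ 9.8 -7.6] 7.5
[ 15.  -10.9] 11.2
[ 20.4 -13.8] 15.0
[ 26.  -16.4] 18.8
[ 31.8 -18.6] 22.5
[ 37.7 -20.4] 26.2
[ 43.7 -21.9] 30.0
```

>>> {"name": "step_arm", "arguments": {"plan": [[[5,-4,0,4,-1],[10,-7.5,0,7.5,-1],[15,-11,0,11,-1],[20.5,-14,0,15,-1],[26,-16.5,0,19,-1],[32,-18.5,0,22.5,-1],[37.5,-20.5,0,26,-1],[43.5,-22,0,30,-1]]]}}

```text
t: 14.15
eef_pos: [653.6, 39.1, 144.4]
tcp_rot: [-3.141, 0.002, -3.123]
ft_force: [2.6, -2.8, -1.7]
opening: 0.166
grip_force: 30.0
```

```bash
python3 arc.py 30 8
```

```text
t 14.15 tcp [653.6  39.1 144.4] yaw_y 91.1 j [-0.04  0.6   1.56 -0.    0.98 -1.63] delta tool [0. 0. 0.] turn 0
f [ 2.6 -2.8 -1.7] m [-0.13 -0.54  0.09] hub-tcp 94.5 ang -47.3
[ 4.7 -4. ] 3.8
[ 9.7 -7.6] 7.5
[ 15.  -10.9] 11.2
[ 20.4 -13.8] 15.0
[ 26.  -16.4] 18.8
[ 31.8 -18.7] 22.5
[ 37.7 -20.5] 26.2
[ 43.7 -21.9] 30.0
```

>>> {"name": "step_arm", "arguments": {"plan": [[[5,-4,0,4,-1],[10,-7.5,0,7.5,-1],[15,-11,0,11,-1],[20.5,-14,0,15,-1],[26,-16.5,0,19,-1],[32,-18.5,0,22.5,-1],[37.5,-20.5,0,26,-1],[43.5,-22,0,30,-1]]]}}

```text
t: 14.82
eef_pos: [610.2, 16.3, 144.4]
tcp_rot: [3.142, 0.001, 2.637]
ft_force: [0.2, -2.0, -1.7]
opening: 0.17
grip_force: 30.0
```

```bash
python3 arc.py 30 8
```

```text
t 14.82 tcp [610.2  16.3 144.4] yaw_y 61.1 j [-0.08  0.55  1.67 -0.    0.92 -1.15] delta tool [0. 0. 0.] turn 0
f [ 0.2 -2.  -1.7] m [-0.1  -0.34  0.1 ] hub-tcp 94.5 ang -77.4
[ 4.8 -3.9] 3.8
[ 9.8 -7.6] 7.5
[ 15.  -10.9] 11.2
[ 20.4 -13.8] 15.0
[ 26.1 -16.4] 18.8
[ 31.8 -18.6] 22.5
[ 37.8 -20.4] 26.2
[ 43.8 -21.9] 30.0
```

>>> {"name": "step_arm", "arguments": {"plan": [[[5,-4,0,4,-1],[10,-7.5,0,7.5,-1],[15,-11,0,11,-1],[20.5,-14,0,15,-1],[26,-16.5,0,19,-1],[32,-18.5,0,22.5,-1],[37.5,-20.5,0,26,-1],[43.5,-22,0,30,-1]]]}}

```text
t: 15.48
eef_pos: [561.2, 18.1, 144.4]
tcp_rot: [3.141, 0.001, 2.113]
ft_force: [1.0, -0.0, -1.7]
opening: 0.165
grip_force: 30.0
```

```bash
python3 arc.py 6 6
```

```text
t 15.48 tcp [561.2  18.1 144.4] yaw_y 31.1 j [-0.09  0.48  1.79 -0.    0.86 -0.63] delta tool [0. 0. 0.] turn 0
f [ 1.  -0.  -1.7] m [ 0.09 -0.36  0.04] hub-tcp 94.7 ang -107.4
[ 1.2 -1.1] 1.0
[ 2.5 -2.1] 2.0
[ 3.8 -3.2] 3.0
[ 5.1 -4.2] 4.0
[ 6.4 -5.2] 5.0
[ 7.8 -6.2] 6.0
```

>>> {"name": "step_arm", "arguments": {"plan": [[[1.2,-1,0,1,-1],[2.5,-2,0,2,-1],[3,-2.5,0,2.5,-1],[3,-2.5,0,2.5,-1]]]}}

```text
t: 15.82
eef_pos: [557.5, 19.5, 144.4]
tcp_rot: [-3.141, 0.0, 2.074]
ft_force: [-2.0, -2.7, -0.6]
opening: 0.165
grip_force: 30.0
```

>>> {"name": "step_arm", "arguments": {"plan": [[[0.6,-0.5,0,0.5,-1],[0.6,-0.5,0,0.5,-1],[0.6,-0.5,0,0.5,-1]]]}}

```text
t: 16.07
eef_pos: [556.8, 19.7, 144.4]
tcp_rot: [-3.141, 0.0, 2.064]
ft_force: [-2.0, -5.2, -2.7]
opening: 0.167
grip_force: 30.0
```

>>> {"name": "step_arm", "arguments": {"plan": [[[0.6,-0.5,0,0.5,-1],[0.6,-0.5,0,0.5,-1],[0.6,-0.5,0,0.5,-1]]]}}

```text
t: 16.32
eef_pos: [556.0, 20.0, 144.4]
tcp_rot: [-3.141, 0.0, 2.055]
ft_force: [-1.5, -5.0, -2.1]
opening: 0.164
grip_force: 30.0
```

```bash
python3 arc.py 1 1
```

```text
t 16.32 tcp [556.   20.  144.4] yaw_y 27.8 j [-0.08  0.48  1.81 -0.    0.86 -0.57] delta tool [0. 0. 0.] turn 0
f [-1.5 -5.  -2.1] m [-0.92  0.09 -0.03] hub-tcp 94.6 ang -110.8
[ 1.2 -1.1] 1.0
```

>>> {"name": "step_arm", "arguments": {"plan": [[[0.6,-0.5,0,0.5,-1],[1.2,-1,0,1,-1],[1.2,-1,0,1,-1]]]}}

```text
t: 16.57
eef_pos: [555.1, 20.4, 144.4]
tcp_rot: [3.141, 0.001, 2.038]
ft_force: [1.6, -6.1, -4.2]
opening: 0.169
grip_force: 30.0
```

>>> {"name": "step_arm", "arguments": {"plan": [[[0.6,-0.5,0,0.5,-1],[1.2,-1,0,1,-1],[1.2,-1,0,1,-1]]]}}

```text
t: 16.82
eef_pos: [555.0, 20.5, 144.4]
tcp_rot: [3.139, 0.003, 2.02]
ft_force: [7.7, -9.3, -8.9]
opening: 0.165
grip_force: 30.0
```

```bash
python3 arc.py 1 1
```

```text
t 16.82 tcp [555.   20.5 144.4] yaw_y 25.8 j [-0.08  0.48  1.81 -0.    0.85 -0.53] delta tool [0. 0. 0.] turn 0
f [ 7.7 -9.3 -8.9] m [-1.75 -1.57  0.07] hub-tcp 94.5 ang -111.4
[ 1.2 -1.1] 1.0
```

The stop is reached (swing angle steady at −111.4°, reaction force up). Screwing clockwise, sinking 0.07 mm per degree.

>>> {"name": "step_arm", "arguments": {"plan": [[[0,0,0,0,-1],[0,0,0.3,5,-1],[0,0,0.7,10,-1],[0,0,1.1,16,-1],[0,0,1.5,22,-1],[0,0,2,28,-1],[0,0,2.4,34,-1],[0,0,2.8,40,-1]]]}}

```text
t: 17.48
eef_pos: [555.1, 20.4, 141.6]
tcp_rot: [3.137, 0.001, 1.318]
ft_force: [8.2, -9.7, -11.0]
opening: 0.167
grip_force: 30.0
```

```bash
python3 arc.py 1 1
```

```text
t 17.48 tcp [555.1  20.4 141.6] yaw_y -14.5 j [-0.08  0.48  1.81 -0.    0.84  0.17] delta tool [0. 0. 0.] turn 0
f [  8.2  -9.7 -11. ] m [-1.91 -1.62  0.1 ] hub-tcp 94.5 ang -111.3
[ 0.2 -1.6] 1.0
```

>>> {"name": "step_arm", "arguments": {"plan": [[[0,0,0.4,6,-1],[0,0,0.8,12,-1],[0,0,1.3,18,-1],[0,0,1.7,24,-1],[0,0,2.1,30,-1],[0,0,2.5,36,-1],[0,0,2.9,42,-1],[0,0,3.4,48,-1]]]}}

```text
t: 18.15
eef_pos: [555.2, 20.3, 138.2]
tcp_rot: [3.138, -0.003, 0.48]
ft_force: [8.4, -11.3, -8.5]
opening: 0.165
grip_force: 30.0
```

>>> {"name": "step_arm", "arguments": {"plan": [[[0,0,0.4,6,-1],[0,0,0.8,12,-1],[0,0,1.3,18,-1],[0,0,1.7,24,-1],[0,0,2.1,30,-1],[0,0,2.5,36,-1],[0,0,2.8,40,-1],[0,0,2.8,40,-1]]]}}

```text
t: 18.82
eef_pos: [555.2, 20.2, 135.4]
tcp_rot: [3.141, -0.004, -0.218]
ft_force: [9.1, -12.2, -10.2]
opening: 0.167
grip_force: 30.0
```

```bash
python3 arc.py 1 1
```

```text
t 18.82 tcp [555.2  20.2 135.4] yaw_y -102.5 j [-0.08  0.49  1.82 -0.    0.83  1.71] delta tool [0. 0. 0.] turn 0
f [  9.1 -12.2 -10.2] m [-2.29 -1.39 -0.07] hub-tcp 94.7 ang -111.3
[-1.6 -0.3] 1.0
```

>>> {"name": "step_arm", "arguments": {"plan": [[[0,0,0.2,3,-1],[0,0,0.4,6,-1],[0,0,0.6,9,-1],[0,0,0.6,9,-1]]]}}

```text
t: 19.15
eef_pos: [555.1, 20.2, 134.8]
tcp_rot: [3.141, -0.004, -0.373]
ft_force: [8.5, -12.4, -10.6]
opening: 0.166
grip_force: 30.0
```

```bash
python3 arc.py 1 1
```

```text
t 19.15 tcp [555.1  20.2 134.8] yaw_y -111.4 j [-0.08  0.49  1.82 -0.    0.83  1.86] delta tool [0. 0. 0.] turn 0
f [  8.5 -12.4 -10.6] m [-2.21 -1.4   0.3 ] hub-tcp 94.8 ang -111.3
[-1.7 -0. ] 1.0
```

>>> {"name": "step_arm", "arguments": {"plan": [[[0,0,0,2,-1],[0,0,0,4,-1],[0,0,0,4,-1]]]}}

```text
t: 19.4
eef_pos: [554.7, 20.4, 134.8]
tcp_rot: [3.141, -0.004, -0.441]
ft_force: [5.5, -10.1, -7.9]
opening: 0.176
grip_force: 30.9
```

```bash
python3 arc.py 1 1
```

```text
t 19.4 tcp [554.7  20.4 134.8] yaw_y -115.3 j [-0.08  0.49  1.82 -0.    0.83  1.93] delta tool [0. 0. 0.] turn 0
f [  5.5 -10.1  -7.9] m [-1.96 -0.91  0.72] hub-tcp 94.8 ang -111.5
[-1.7  0.1] 1.0
```

The moment rises to 0.72 N m and the pads start to twist at the expected home angle (−111.4°), so the cap is home. Release and retreat.

>>> {"name": "step_arm", "arguments": {"plan": [[[0,0,0,4,-0.5],[0,0,0,4,0],[0,0,0,4,0.3],[0,0,0,4,0.5],[0,0,0,4,0.5],[0,0,0,4,0.5]]]}}

```text
t: 19.9
eef_pos: [553.3, 21.6, 134.9]
tcp_rot: [-3.141, -0.0, -0.509]
ft_force: [0.1, -0.4, 0.4]
opening: 0.538
grip_force: 0.0
```

>>> {"name": "step_arm", "arguments": {"plan": [[[0,0,-20,0,0.5],[0,0,-50,0,0.5],[0,0,-85,0,0.5],[0,0,-120,0,0.5],[0,0,-160,0,0.5],[0,0,-190,0,0.5],[0,0,-190,0,0.5],[0,0,-190,0,0.5]]]}}

```text
t: 20.57
eef_pos: [553.5, 21.5, 326.2]
tcp_rot: [-3.14, -0.003, -0.51]
ft_force: [0.5, 0.0, -0.2]
opening: 0.748
grip_force: 0.0
```

```bash
python3 snap.py w6; python3 - <<'E'
from h import *
I=cv2.imread("pics/w6.png");d=np.load("w6.npz");K,E=d["K"],d["E"];h=cv2.cvtColor(I,cv2.COLOR_BGR2HSV)
m=cv2.inRange(h,(0,150,40),(5,255,255));k,l,s,c=cv2.connectedComponentsWithStats(m);j=1+np.argmax(s[1:,4]);print("red",s[j],plane(K,E,c[j],132).round(1))
# dark flanks & white end mark of bar
w=cv2.inRange(h,(0,0,150),(180,90,255));x,y,a,b=s[j,:4];k,l,s2,c2=cv2.connectedComponentsWithStats(w[y:y+b,x:x+a])
for i in range(1,k):
    if 30<s2[i,4]<400:
        p=plane(K,E,c2[i]+[x,y],159);r=p[:2]-[555,20.3];print("mark",s2[i],p.round(1),np.linalg.norm(r).round(1),np.degrees(np.arctan2(r[1],r[0])).round(1))
I=env.read_camera("scene");a=cv2.imread("pics/scene0.png");D=cv2.absdiff(I,a).max(2)
for nm,r in(("bucket",(205,165,243,228)),("drill",(305,150,360,238)),("timber",(140,158,190,205))):
    x0,y0,x1,y1=r;print(nm,(D[y0:y1,x0:x1]>40).mean().round(3))
print(env.state()["ft_force"])
E
```

```text
t 20.62 tcp [553.   21.6 324.6] yaw_y -119.2 j [-0.08  0.29  1.58  0.    1.27  2.  ] delta tool [ 41.8 -21.6 -75.3] turn 0
red [ 227  136   62   64 2827] [555.7  19.  132. ]
mark [ 39   0  23  22 111] [572.5 -19.8 159. ] 43.7 -66.4
mark [23  9  9 13 95] [579.   10.6 159. ] 25.9 -22.0
mark [ 38  39  24  25 144] [522.7   7.6 159. ] 34.7 -158.5
bucket 0.21
drill 0.443
timber 0.17
[ 0.0452813  -0.48358623  0.47736047]
```

The cap's mark points to −22°, matching the canister's yaw, so the cap is home and centred on the mouth. No unexpected contact forces showed up anywhere; the scene differences come from the arm and its shadow.

```bash
python3 -c "
from cell import env
print(env.job_done())"
```

```text
the job is handed in; nothing more can be done
None
```

The job is handed in at about 20.7 s (no verdict came back): the caster is upright and centred in the orange tray, and the red cap is swung square over the mouth and screwed home; I saw no sign that the drill, bucket or timber was touched, though I did not measure their final positions.

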